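Hold a sample slide flush on the tilted reader stage

TASK

Pick up the sample slide with the orange fin by its fin, tilt it to the slope of the reader stage and press it flush and centred onto the stage's sprung sloping face, with its long side running up the slope, gently, until the face has sunk about half of its spring travel. Finish while still gripping the slide and holding it there: do not let go. Leave the black-finned slide, the bottle and the jar where they are.

Things in the scene. Friction and masses are not known exactly. Their poses are not given: they have to be found in the camera images.
- slide: sample slide to be read: white plate 70 (x) x 46 (y) x 5 mm with amber windows; from the middle of its top stands an ORANGE grip fin 26 (x) x 10 (y) mm, reaching 45 mm above the underside. Origin: centre of the underside; z points out along the fin. Loose, about 80 g; starts flat, fin up, on the blue pad.
- spare: another slide of the same shape and size with a BLACK fin, lying on the same pad; which slide lies on which half of the pad varies. To be left alone. Origin: centre of the underside.
- pad: fixed flat blue pad 170 (x) x 230 (y) x 6 mm on the bench, on which both slides lie, about 110 mm apart. It may be on either side of the robot, the stage on the other. Origin: centre of its underside.
- stage: reader stage, fixed: grey base 130 (x) x 112 (y) x 14 mm, two cheeks 47 mm either side of the middle, 88 mm tall, holding the sprung sloping face. Origin: centre of the underside. The face pivots about a line along the stage's y, 70 mm over the origin; clamped 11 to 32 degrees from level (varies), does not yield in tilt. Its lower edge is on the stage's -x side, roughly towards the robot.
- face_centre (a point): centre of the upper surface of the aluminium face plate, 86 mm up the slope (x) x 62 mm across (y), 8 mm thick, with a dark round window in the middle and black corner marks for the slide; 30 mm from the pivot line when not pressed. z: outward normal, x: up the slope, y: level across. Moves with the face when pressed.
- face (a joint): how far the sprung face is pressed in along its own normal, m: 0 free, 0.012 at the hard stop. About 3 N are needed to start it and 0.7 N more for each mm (about 7 N at half travel). It moves only straight along the normal and springs back when let go.
- bottle: white round bottle, 60 mm across, 130 mm tall, blue cap, standing beyond the work. Bystander. Origin: centre of its underside.
- jar: small amber jar with black cap, 42 mm across, 55 mm tall, standing between pad and stage. Bystander. Origin: centre of its underside.

How it is judged:
By the outcome, as a careful person would: the job done as asked, in the order asked, and still so for the second after the job is handed in, while the arm keeps its last pose, push and grip.
It also fails if it takes over 40 s, if anything falls off the work surface, if the arm or the gripper's body presses on something with over 40 N, if the wrist force passes 120 N, or if a joint passes its speed limit or range.

ROBOT

A 6-joint arm with a two-finger parallel gripper is mounted at the origin on the work surface. World frame = base frame: x ahead of the robot, y to its left, z up, the work surface at z = 0. Lengths are in m, angles in degrees, forces in N, time in s.
With the tool pointing down it reaches from about 0.25 to 0.725 m from the base axis. Payload 9.7 kg.
Tool frame: the origin (TCP) lies at the very end of the fingers, on their centre line; the grasp point (between the pads) lies grasp_offset behind it (grasp_offset is the distance from the TCP to the grasp point, in m); z points along the fingers, y is the line along which they close (so a half turn about z gives the same grasp; the last joint's range is limited). The gripper opens to 85 mm and grips with 20 to 120 N. Pads are 22 mm wide; open, the fingers measure 114 mm over their backs; the gripper's body (76 mm by 85 mm) begins 54 mm behind the grasp point. The pads swing forward as they close: fully open they stand 13 mm farther back than shut.
Start: joints at [-63.025, 4.979, 10.078, 95.1, 0, 90], TCP at [0.249, -0.49, 0.231] pointing down, gripper open.
Joint ranges: [-179.16, 179.16], [-48.56, 103.87], [-65.8, 70.77], [-126.05, 130.52], [-82.76, 87.17], [-180, 180]. Speed limits (degrees/s): [127.2, 127.2, 147.25, 180, 180, 180].

INTERFACE

Orientations are given as [roll, pitch, yaw] about the fixed x, y, z axes, in that order (R = Rz(yaw) Ry(pitch) Rx(roll)).
In Python, from workcell import get_obs, camera, calibration, job_done, recognise, cut_out, mark_of, grasp_offset gives the robot as it stands.
- The arm moves only by the tool servo_tool, never from a script. Its argument "moves" is a list of rows, each a list of 3 entries, a list of its own where there are three numbers: the turn, a rotation vector about the tool's x, y, z in degrees, then the shift along the tool's x, y, z in m, then the opening in per cent of the stroke, from 0 (shut) to 100 (fully open). In form: [[[ax, ay, az], [x, y, z], claw], ...]. A call has 1 to 12 rows; each row shifts and turns the commanded pose from where the row before left it, along the tool's axes as they then stand; what a row does not reach is not made up. A row lasts 1/10 s, in which the tool goes at most 50 mm and 8.59 degrees, less where a joint would pass 70% of its speed; a pose out of reach is approached as far as the arm can. A call is refused whole if a number of a shift passes 0.05 or a number of a turn 8.59, either way. A call with a gripper value outside its range is refused whole. The fingers move at their own pace and stop on an object; "force" is the grip in N (left out, the last holds). Time passes only in rows, so rows that do not move let the fingers close. It gives the time, the measured TCP pose, the force, the opening and the grip force at its end, in the units of the state.
- get_obs(): the state, without advancing time (a new reading comes with each control period).
- camera(name): name is "side" or "top" or "wrist"; returns (picture, depth): 420x560x3 uint8, red, green, blue; 420x560 float32, m along the optical axis (not along the pixel's ray), 0 where there is no reading.
- calibration(name): a dict with "camera_matrix" (3x3 intrinsics, pixels), "R" (3x3) and "t" (3): a world point X has camera coordinates R X + t. Camera axes: x right, y down, z forward; pixel columns grow to the right and rows downward; lengths in m; the calibration is good to about 2 mm. A picture is of the moment at which its call begins: read the wrist's pose just before it. calibration takes no time and is no camera call; for the wrist camera it gives the pose at the moment of the call.
- job_done(): hands the job in; it is judged then, once.
Trained networks look in the newest picture that a camera, given by its name, has taken for a name from the list of things; names that differ only in an ending like _2 or _b are one class to them, and where a whole thing is asked for, a point or a joint stands for the part that bears it (a point fixed in the world has none). Each returns a list of dicts, best first, with "score" (0 to 1); they miss things now and then, are a little off and sometimes report something else, mostly with a low value. They report only what shows in the picture. A call takes as long as a camera call.
- recognise(name, camera): "xyz" ([x, y, z] in m, in the coordinates of the camera as it stood for that picture, good to about 4 mm: the middle of the surface that is visible of it).
- cut_out(name, camera): "mask" (420x560 bool, what is visible of it).
- mark_of(name, camera): "xyz" ([x, y, z] in m, in the coordinates of the camera as it stood for that picture, good to about 4 mm: a listed point, or the origin of a listed thing).
The state is a dict: "time": time; "q": joint angles; "qd": joint speeds; "joint_efforts": joint torques, N m; "ee_pos": TCP position; "tcp_rot": TCP orientation; "wrist_force": force on the tool from outside, world axes, zero at the start; "torque": the same for the moment, N m; "opening": finger opening in m; "grasp_force": force on a finger pad.
Only numpy, scipy, OpenCV 4.12 (cv2) and the standard library are available. Lean on these libraries where they do the work, as an engineer would, in place of code of your own. Each camera call takes 0.05 s, during which the arm holds its last target. There are 200 camera calls.

## Working session

There is one attempt and no reset: what is moved stays moved. The work goes in short steps, Python scripts to look and compute and a tool call to move; the robot and the scene stay as the last step left them, time stands still between calls to the robot, and variables do not carry over. Pictures are saved under pics/ and viewed, at most 10 in all, crops included, and the job is handed in when it is done.

Besides the shell and the picture viewer there is one more tool, called after ">>>" by a JSON object that holds its "api" and its "payload". servo_tool: Moves the arm, as the interface text tells. Its arguments: {"type":"object","properties":{"moves":{"type":"array"},"force":{"type":"number"}},"required":["moves"]}

```bash
mkdir -p pics; cat > h.py <<'E'
import numpy as np, cv2
from workcell import *
from scipy.spatial.transform import Rotation as Rn
def cam(n):
    p,d=camera(n); c=calibration(n); return p,d,np.array(c["camera_matrix"]),np.array(c["R"]),np.array(c["t"])
def w(x,R,t): return R.T@(np.array(x)-t)
def cloud(d,K,R,t,mask=None):
    m=(d>0) if mask is None else (d>0)&mask
    v,u=np.nonzero(m); z=d[v,u]
    return (np.c_[(u-K[0,2])/K[0,0]*z,(v-K[1,2])/K[1,1]*z,z]-t)@R, v,u
E
python3 - <<'E'
from h import *
print(get_obs(), grasp_offset)
ims=[]
for n in ["top","side"]:
    p,d,K,R,t=cam(n); ims.append(p)
    np.savez(f"{n}.npz",p=p,d=d,K=K,R=R,t=t)
    for o in ["slide","spare","pad","stage","face_centre","jar","bottle"]:
        print(n,o,[(np.round(w(r["xyz"],R,t),4).tolist(),round(r["score"],2)) for r in mark_of(o,n)[:2]])
im=np.vstack(ims)
cv2.imwrite("pics/a.png",cv2.resize(im[:,:,::-1],(800,1200))[:600]);cv2.imwrite("pics/b.png",cv2.resize(im[:,:,::-1],(800,1200))[600:])
E
```

```text
{'time': 0.0, 'q': array([-6.30252048e+01,  5.00969569e+00,  1.00338334e+01,  9.50988697e+01,
        8.39751829e-05,  8.99988524e+01]), 'qd': array([ 0.07398438,  0.00334687, -0.04001095, -0.02370429, -0.09647772,
       -0.05107069]), 'joint_efforts': array([ 1.84884964e-03, -5.20401120e+01,  4.64798141e+01,  1.68244232e-02,
        9.93553954e-05,  3.20607583e-06]), 'ee_pos': array([ 0.24937533, -0.48995843,  0.23059098]), 'tcp_rot': array([-1.79925268e+02, -8.54719399e-05,  2.69759427e+01]), 'wrist_force': array([ 0.52271342,  0.24521003, -0.89106612]), 'torque': array([-0.0114693 , -0.03024359, -0.01716495]), 'grasp_force': 0.0, 'opening': 0.08525360774174812} 0.0187
top slide [([0.562, -0.2834, 0.0041], 0.66)]
top spare [([0.5715, -0.1669, 0.007], 0.9)]
top pad [([0.5612, -0.2208, -0.0007], 0.9)]
top stage [([0.6065, 0.196, 0.002], 0.7)]
top face_centre [([0.5947, 0.1899, 0.1016], 0.89)]
top jar [([0.4163, -0.0016, 0.0025], 0.81)]
top bottle [([0.7977, 0.0141, 0.004], 0.91)]
side slide [([0.559, -0.276, 0.0077], 0.86)]
side spare [([0.5597, -0.274, 0.0039], 0.54)]
side pad [([0.5635, -0.2153, 0.0013], 0.88)]
side stage [([0.6033, 0.1922, 0.0022], 0.62)]
side face_centre [([0.5944, 0.1954, 0.0958], 0.83), ([0.6045, 0.1931, 0.0014], 0.45)]
side jar [([0.4225, -0.0054, -0.0017], 0.72)]
side bottle [([0.799, 0.0147, -0.0009], 0.57)]
```

View pics/a.png

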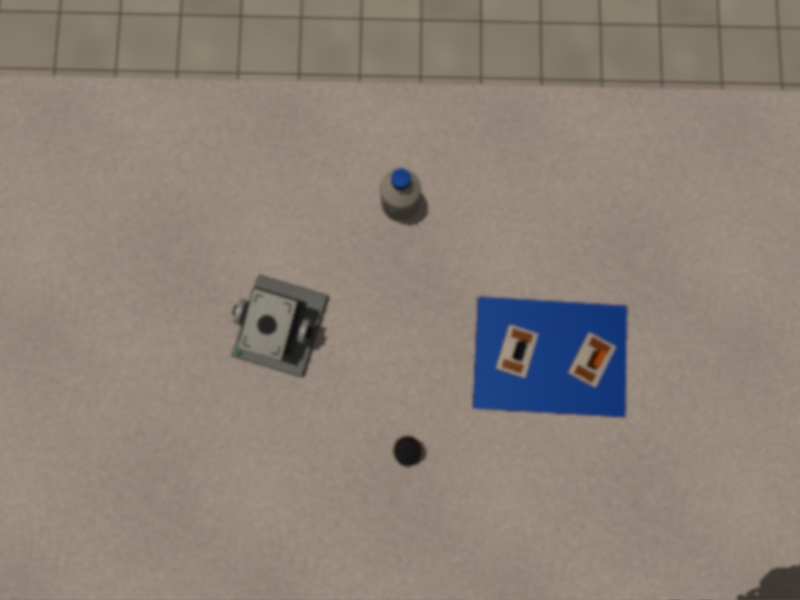

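View pics/b.png

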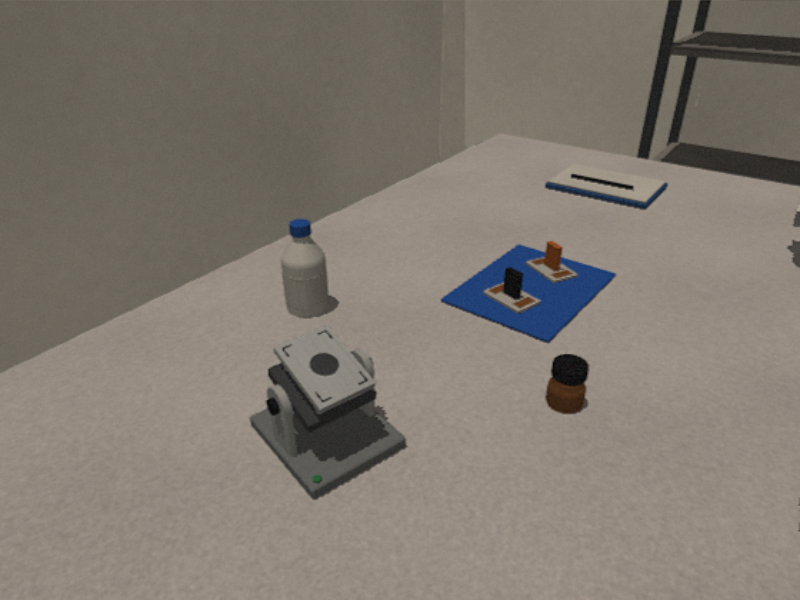

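The top view shows the orange-finned slide at about (592,358), right half of the blue pad, with the spare at (517,350). The stage is at (270,325), with its slope rising towards the top of the picture. The side view agrees: orange fin at (553,255), face at (325,365). Next I measure the poses from depth.

```bash
cat > m.py <<'E'
from h import *
def rect(P2):
    r=cv2.minAreaRect((P2*1000).astype(np.float32)); b=cv2.boxPoints(r)
    e=[b[1]-b[0],b[2]-b[1]]; e.sort(key=np.linalg.norm); l=e[1]
    a=np.degrees(np.arctan2(l[1],l[0])); a=(a+90)%180-90
    return np.array(r[0])/1000,a,sorted(r[1])
def slide(n,p,d,K,R,t,name="slide"):
    m=cut_out(name,n)[0]
    P,v,u=cloud(d,K,R,t,m["mask"]); print(n,"slide",m["score"],len(P))
    fl=P[(P[:,2]<0.02)&(P[:,2]>0.005)]; fin=P[(P[:,2]>0.035)&(P[:,2]<.06)]
    print(" plate",rect(fl[:,:2]),np.median(fl[:,2])); 
    if len(fin)>4: print(" fin",rect(fin[:,:2]),np.median(fin[:,2]),np.median(fin,0))
def face(n,p,d,K,R,t,c0=(0.5945,0.192,0.099)):
    P,v,u=cloud(d,K,R,t); P=P[np.linalg.norm(P-c0,axis=1)<.06]
    # plane ransac
    rng=np.random.default_rng(0);best=None
    for i in range(400):
        a,b,c=P[rng.choice(len(P),3,False)]; nn=np.cross(b-a,c-a); l=np.linalg.norm(nn)
        if l<1e-6: continue
        nn/=l; nn*=np.sign(nn[2])
        if nn[2]<.8: continue
        k=abs((P-a)@nn)<.002
        if best is None or k.sum()>best.sum(): best=k
    for _ in range(3):
        Q=P[best]; c=Q.mean(0); nn=np.linalg.svd(Q-c)[2][2]; nn*=np.sign(nn[2]); best=abs((P-c)@nn)<.002
    y=np.cross([0,0,1],nn); up=-np.r_[nn[:2],0]; up-=nn*(up@nn); up/=np.linalg.norm(up); y=np.cross(nn,up)
    ctr,a,s=rect(np.c_[(Q-c)@up,(Q-c)@y]); C=c+up*ctr[0]+y*ctr[1]
    print(n,"face tilt",np.degrees(np.arccos(nn[2])),"upyaw",np.degrees(np.arctan2(up[1],up[0])),"C",C.round(4),"rect",a,s,len(Q),"resid",((Q-c)@nn).std(), "pivot",C-.03*nn)
E
python3 - <<'E'
from m import *
for n in ["top","side"]:
    x=cam(n)
    slide(n,*x); face(n,*x)
E
```

```text
top slide 0.92 699
 plate (array([ 0.55831415, -0.28078485]), np.float32(-27.887466), [47.30030822753906, 72.51384735107422]) 0.011229313805069752
 fin (array([ 0.558336  , -0.27987961]), np.float32(-28.463951), [10.802573204040527, 26.279279708862305]) 0.04974041189579734 [ 0.55863219 -0.27845872  0.04974041]
top face tilt 15.213238465696234 upyaw -15.768569453699671 C [0.595  0.1928 0.0998] rect -0.0028152466 [62.457942962646484, 86.55677032470703] 1065 resid 0.0010399726615968946 pivot [0.60255766 0.19061863 0.07089465]
side slide 0.68 503
 plate (array([ 0.55682867, -0.28085068]), np.float32(-27.460854), [54.645721435546875, 74.65907287597656]) 0.011458226511759142
 fin (array([ 0.55794702, -0.27602347]), np.float32(-22.856514), [12.318777084350586, 25.80138397216797]) 0.04505627895663718 [ 0.5554125  -0.27439529  0.04505628]
side face tilt 15.340073805883478 upyaw -15.974969323882762 C [0.5947 0.1956 0.0994] rect -0.24108124 [62.52323532104492, 87.34423828125] 2213 resid 0.0007521089516131783 pivot [0.60235598 0.19341992 0.07049562]
```

Both cameras agree. The slide is at (0.558, -0.281) with yaw -28°. The face is tilted 15.3° with its upslope yaw at -15.9°, and its centre is at (0.595, 0.194, 0.0996). The fitted sizes match the given ones. I'm moving to hover over the slide.

>>> {"api": "servo_tool", "payload": {"moves": [[[0, 0, 0], [0.037, -0.0047, 0.011], 50], [[0, 0, 0], [0.037, -0.0047, 0.011], 50], [[0, 0, 0], [0.037, -0.0047, 0.011], 50], [[0, 0, 0], [0.037, -0.0047, 0.011], 50], [[0, 0, 0], [0.037, -0.0047, 0.011], 50], [[0, 0, 0], [0.037, -0.0047, 0.011], 50], [[0, 0, 0], [0.037, -0.0047, 0.011], 50], [[0, 0, 0], [0.037, -0.0047, 0.011], 50], [[0, 0, 0], [0.037, -0.0047, 0.011], 50], [[0, 0, 0], [0.037, -0.0047, 0.011], 50]]}}

```text
time: 2.0
ee_pos: [0.5591, -0.2794, 0.1209]
tcp_rot: [180.0, -0.0, 27.0]
wrist_force: [0.0, -0.5, -0.0]
opening: 0.0425
grasp_force: 0.0
```

>>> {"api": "servo_tool", "payload": {"moves": [[[0, 0, 6.9], [0, 0, 0], 50], [[0, 0, 6.9], [0, 0, 0], 50], [[0, 0, 6.9], [0, 0, 0], 50], [[0, 0, 6.9], [0, 0, 0], 50], [[0, 0, 6.9], [0, 0, 0], 50], [[0, 0, 6.9], [0, 0, 0], 50], [[0, 0, 6.9], [0, 0, 0], 50], [[0, 0, 6.9], [0, 0, 0], 50], [[0, 0, 0], [0, 0, 0], 50], [[0, 0, 0], [0, 0, 0], 50]]}}

```text
time: 3.0
ee_pos: [0.5544, -0.2872, 0.1212]
tcp_rot: [-179.7, 0.0, -27.5]
wrist_force: [0.4, -0.1, -0.2]
opening: 0.0428
grasp_force: 0.0
```

```bash
python3 - <<'E'
from m import *
x=cam("wrist"); cv2.imwrite("pics/c.png",x[0][:,:,::-1])
try: slide("wrist",*x)
except Exception as e: print(e)
o=get_obs(); print(o["time"],o["ee_pos"],o["tcp_rot"],o["wrist_force"])
E
```

```text
wrist slide 0.57 4357
 plate (array([ 0.5579325 , -0.27724716]), np.float32(-27.811264), [47.16139221191406, 73.10659790039062]) 0.011601906315887782
 fin (array([ 0.55912952, -0.27825   ]), np.float32(-27.514572), [9.83421516418457, 26.45984649658203]) 0.05126179334673529 [ 0.56122151 -0.27965418  0.05126179]
3.1 [ 0.55451872 -0.28695408  0.12127388] [-1.79678937e+02  4.00863837e-03 -2.74902241e+01] [-0.03399671 -0.03687976 -0.28850825]
```

View pics/c.png

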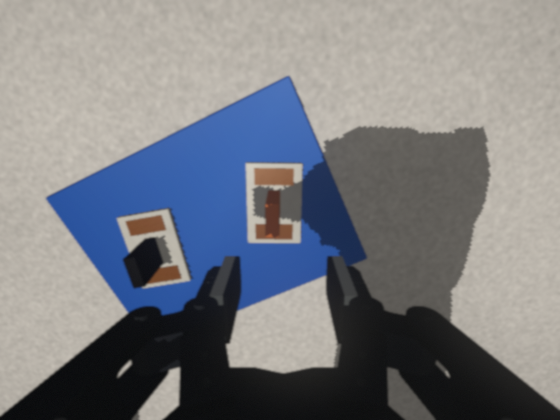

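The wrist view shows the orange fin at (272,213), between the fingers but about 9 mm left of their centre line at column ~283. The measurement says the same, so I correct in y and descend.

>>> {"api": "servo_tool", "payload": {"moves": [[[0, 0, 0], [0, -0.003, 0], 50], [[0, 0, 0], [0, -0.003, 0.01], 50], [[0, 0, 0], [0, -0.003, 0.015], 50], [[0, 0, 0], [0, 0, 0.015], 50], [[0, 0, 0], [0, 0, 0.015], 50], [[0, 0, 0], [0, 0, 0.015], 50], [[0, 0, 0], [0, 0, 0], 50], [[0, 0, 0], [0, 0, 0], 50]]}}

```text
time: 3.9
ee_pos: [0.5568, -0.2821, 0.051]
tcp_rot: [-179.5, 0.0, -27.1]
wrist_force: [-0.1, -0.6, 0.1]
opening: 0.0424
grasp_force: 0.0
```

>>> {"api": "servo_tool", "payload": {"moves": [[[-0.5, 0, 0.7], [0, -0.0035, 0.005], 50], [[0, 0, 0], [0, 0, 0.01], 50], [[0, 0, 0], [0, 0, 0.01], 50], [[0, 0, 0], [0, 0, 0.005], 50], [[0, 0, 0], [0, 0, 0], 50], [[0, 0, 0], [0, 0, 0], 50]]}}

```text
time: 4.5
ee_pos: [0.5559, -0.2841, 0.0213]
tcp_rot: [-179.8, 0.0, -27.2]
wrist_force: [-0.7, -0.6, -0.1]
opening: 0.0428
grasp_force: 0.0
```

```bash
python3 - <<'E'
from m import *
for i in range(3):
    x=cam("wrist");o=get_obs(); print(o["time"],o["ee_pos"],o["tcp_rot"],o["wrist_force"],o["q"].round(2),o["qd"].round(2))
print(np.array(x[3]).round(3),-x[3].T@x[4])
cv2.imwrite("pics/d.png",x[0][:,:,::-1])
try: slide("wrist",*x)
except Exception as e: print(e)
E
```

```text
4.55 [ 0.55609588 -0.2841962   0.02161802] [-1.79750821e+02 -1.11098865e-02 -2.71707844e+01] [ 0.57460266  0.16787946 -0.12543472] [-27.18  16.13  -0.36  73.5    0.25 179.99] [ 0.1  -0.12  0.26  0.03  0.02  0.03]
4.6 [ 0.55620906 -0.28423621  0.0217912 ] [-1.79750974e+02 -2.93821224e-02 -2.71699468e+01] [ 0.38702694 -0.77110045 -0.1300162 ] [-27.18  16.12  -0.35  73.5    0.25 179.99] [-0.06 -0.   -0.    0.01 -0.07 -0.02]
4.65 [ 0.55621721 -0.28425431  0.02185601] [-1.79752854e+02 -3.54042168e-02 -2.71708911e+01] [0.8141353  0.25311187 0.02845723] [-27.18  16.12  -0.35  73.5    0.25 179.99] [-0.04 -0.05  0.03  0.01 -0.02 -0.05]
[[-0.457 -0.89  -0.004]
 [-0.847  0.434  0.308]
 [-0.272  0.144 -0.951]] [ 0.62638763 -0.31903695  0.1648858 ]
wrist slide 0.58 10115
 plate (array([ 0.55291351, -0.27520786]), np.float32(-27.289413), [48.050819396972656, 84.88005828857422]) 0.011641256857144162
 fin (array([ 0.56205707, -0.27416547]), np.float32(-31.165585), [20.843578338623047, 26.815114974975586]) 0.05127454329347352 [ 0.56372631 -0.28036555  0.05127454]
```

View pics/d.png

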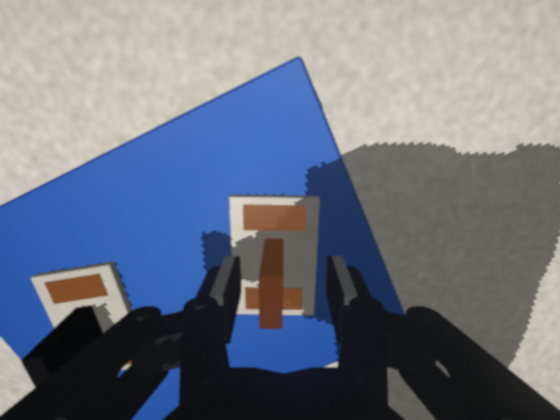

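The state explains the drift: joint 6 is at its 180° limit, since yaw = q1 − q6 + 180. The stage also needs the other half-turn. I'll rise, turn −180° about tool z and re-approach.

>>> {"api": "servo_tool", "payload": {"moves": [[[0, 0, 0], [0, 0, -0.02], 50], [[0, 0, 0], [0, 0, -0.025], 50], [[0, 0, 0], [0, 0, -0.025], 50], [[0, 0, -7.5], [0, 0, 0], 50], [[0, 0, -7.5], [0, 0, 0], 50], [[0, 0, -7.5], [0, 0, 0], 50], [[0, 0, -7.5], [0, 0, 0], 50], [[0, 0, -7.5], [0, 0, 0], 50], [[0, 0, -7.5], [0, 0, 0], 50], [[0, 0, -7.5], [0, 0, 0], 50], [[0, 0, -7.5], [0, 0, 0], 50], [[0, 0, -7.5], [0, 0, 0], 50]]}}

```text
time: 5.9
ee_pos: [0.556, -0.2845, 0.0917]
tcp_rot: [-179.9, -0.2, 40.6]
wrist_force: [0.8, -0.7, -0.2]
opening: 0.0427
grasp_force: 0.0
```

>>> {"api": "servo_tool", "payload": {"moves": [[[0, 0, -8], [0, 0, 0], 50], [[0, 0, -8], [0, 0, 0], 50], [[0, 0, -8], [0, 0, 0], 50], [[0, 0, -8], [0, 0, 0], 50], [[0, 0, -8], [0, 0, 0], 50], [[0, 0, -8], [0, 0, 0], 50], [[0, 0, -8], [0, 0, 0], 50], [[0, 0, -8], [0, 0, 0], 50], [[0, 0, -8], [0, 0, 0], 50], [[0, 0, -8], [0, 0, 0], 50], [[0, 0, -8], [0, 0, 0], 50], [[0, 0, -8], [0, 0, 0], 50]]}}

```text
time: 7.1
ee_pos: [0.5559, -0.2845, 0.0917]
tcp_rot: [179.8, -0.0, 136.7]
wrist_force: [0.2, -1.2, -0.2]
opening: 0.0428
grasp_force: 0.0
```

>>> {"api": "servo_tool", "payload": {"moves": [[[0, 0, -8], [0, 0, 0], 50], [[0, 0, -5], [0, 0, 0], 50], [[0, 0, 0], [0, 0, 0], 50], [[0, 0, 0], [0, 0, 0], 50]]}}

```text
time: 7.5
ee_pos: [0.5559, -0.2845, 0.0916]
tcp_rot: [179.8, -0.0, 149.2]
wrist_force: [0.9, 0.8, 0.7]
opening: 0.0428
grasp_force: 0.0
```

>>> {"api": "servo_tool", "payload": {"moves": [[[0.2, 0, -3], [0, 0, 0], 50], [[0, 0, 0], [0, 0.006, 0], 50], [[0, 0, 0], [0, 0, 0], 50], [[0, 0, 0], [0, 0, 0], 50]]}}

```text
time: 7.9
ee_pos: [0.5587, -0.2789, 0.0914]
tcp_rot: [180.0, -0.0, 152.3]
wrist_force: [0.4, 0.5, 0.2]
opening: 0.0428
grasp_force: 0.0
```

```bash
python3 - <<'E'
from m import *
o=get_obs(); print(o["time"],o["ee_pos"],o["tcp_rot"],o["q"])
x=cam("wrist"); cv2.imwrite("pics/e.png",x[0][:,:,::-1])
slide("wrist",*x)
E
```

```text
7.9 [ 0.55874042 -0.27886749  0.09142195] [ 1.79950121e+02 -1.07394932e-02  1.52251334e+02] [-2.65466571e+01  1.46842810e+01  5.66725630e+00  8.09926661e+01
  5.00930579e-02  1.20200921e+00]
wrist slide 0.97 5610
 plate (array([ 0.56023181, -0.27860791]), np.float32(-27.628822), [48.45175552368164, 73.52748107910156]) 0.011371341864589154
 fin (array([ 0.55907599, -0.27768851]), np.float32(-27.466812), [9.81077766418457, 26.7233829498291]) 0.05107965974227815 [ 0.55646664 -0.27637302  0.05107966]
```

View pics/e.png

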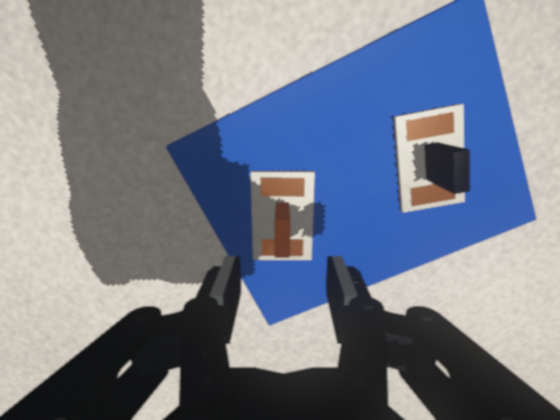

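The fin is at (282,228), centred between the fingers at ~283, and the yaw matches. Descend and grip.

>>> {"api": "servo_tool", "payload": {"moves": [[[0, 0, 0], [0, 0.001, 0.01], 50], [[0, 0, 0], [0, 0, 0.015], 50], [[0, 0, 0], [0, 0, 0.015], 50], [[0, 0, 0], [0, 0, 0.015], 50], [[0, 0, 0], [0, 0, 0.012], 50], [[0, 0, 0], [0, 0, 0.007], 50], [[0, 0, 0], [0, 0, 0], 50], [[0, 0, 0], [0, 0, 0], 50]]}}

```text
time: 8.8
ee_pos: [0.5593, -0.2783, 0.0177]
tcp_rot: [180.0, 0.0, 152.3]
wrist_force: [0.1, -0.0, 1.1]
opening: 0.0429
grasp_force: 0.0
```

>>> {"api": "servo_tool", "payload": {"moves": [[[0, 0, 0], [0, 0, 0], 20], [[0, 0, 0], [0, 0, 0], 15], [[0, 0, 0], [0, 0, 0], 5], [[0, 0, 0], [0, 0, 0], 0], [[0, 0, 0], [0, 0, 0], 0], [[0, 0, 0], [0, 0, 0], 0], [[0, 0, 0], [0, 0, 0], 0]], "force": 60}}

```text
time: 9.5
ee_pos: [0.5596, -0.2784, 0.0182]
tcp_rot: [179.9, 0.1, 152.3]
wrist_force: [-0.0, 0.0, 6.9]
opening: 0.0092
grasp_force: 59.3
```

>>> {"api": "servo_tool", "payload": {"moves": [[[0, 0, 0], [0, 0, -0.01], 0], [[0, 0, 0], [0, 0, -0.02], 0], [[0, 0, 0], [0, 0, -0.03], 0], [[0, 0, 0], [0, 0, -0.03], 0], [[0, 0, 0], [0, 0, -0.03], 0], [[0, 0, 0], [0, 0, -0.03], 0], [[0, 0, 0], [0, 0, -0.01], 0], [[0, 0, 0], [0, 0, 0], 0], [[0, 0, 0], [0, 0, 0], 0]]}}

```text
time: 10.4
ee_pos: [0.5587, -0.2781, 0.1759]
tcp_rot: [180.0, -0.1, 152.3]
wrist_force: [0.0, 0.8, -1.5]
opening: 0.0095
grasp_force: 58.4
```

```bash
cat > goal.py <<'E'
from m import *
def goal(h,C=(0.5949,0.194,0.0996),tilt=15.25,yaw=-15.9,off=(0,0)):
    t,y=np.radians([tilt,yaw])
    up=np.array([np.cos(t)*np.cos(y),np.cos(t)*np.sin(y),np.sin(t)]); n=np.array([-np.sin(t)*np.cos(y),-np.sin(t)*np.sin(y),np.cos(t)])
    ya=np.cross(n,up); G=np.c_[-up,ya,-n]
    P=np.array(C)+n*h+up*off[0]+ya*off[1]
    o=get_obs(); T=Rn.from_euler("xyz",o["tcp_rot"],degrees=True)
    print("t",o["time"],"pos",o["ee_pos"].round(4),"rot",o["tcp_rot"].round(2),"F",o["wrist_force"].round(2),"F.n",(o["wrist_force"]@n).round(2),"M",o["torque"].round(3),"open",o["opening"],o["grasp_force"])
    print("turn",(T.inv()*Rn.from_matrix(G)).as_rotvec(degrees=True).round(2),"shift now-axes",T.inv().apply(P-o["ee_pos"]).round(4),"goal-axes",(G.T@(P-o["ee_pos"])).round(4),"P",P)
E
python3 -c "
from goal import *
goal(0.0122+0.05)
x=cam('wrist'); cv2.imwrite('pics/f.png',x[0][:,:,::-1])"
```

```text
t 10.4 pos [ 0.5587 -0.2781  0.1759] rot [ 1.7995e+02 -1.1000e-01  1.5233e+02] F [ 0.01  0.77 -1.5 ] F.n -1.4 M [-0.042 -0.003  0.024] open 0.009492080981614163 58.429396748542786
turn [ -1.51 -15.3  -11.71] shift now-axes [0.2032 0.4316 0.017 ] goal-axes [ 0.1113  0.464  -0.0135] P [0.57916539 0.19848212 0.15960977]
```

View pics/f.png

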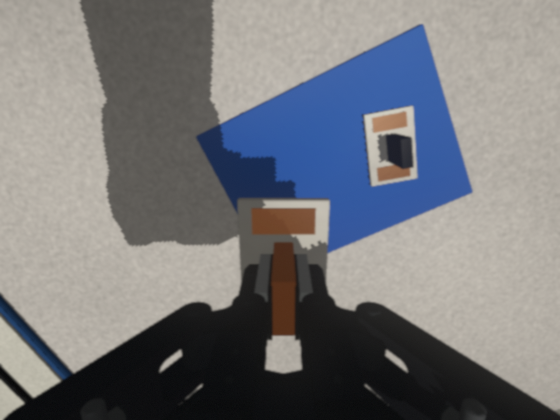

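The slide is in hand, square between the fingers (plate edges at columns 238–330, fin at 284), and the spare is untouched. Carry it over to the stage.

>>> {"api": "servo_tool", "payload": {"moves": [[[0, 0, 0], [0.009, 0.018, 0], 0], [[0, 0, 0], [0.017, 0.036, 0], 0], [[0, 0, 0], [0.018, 0.039, 0], 0], [[0, 0, 0], [0.018, 0.039, 0], 0], [[0, 0, 0], [0.018, 0.039, 0], 0], [[0, 0, 0], [0.018, 0.039, 0], 0], [[0, 0, 0], [0.018, 0.039, 0], 0], [[0, 0, 0], [0.018, 0.039, 0], 0], [[0, 0, 0], [0.018, 0.039, 0], 0], [[0, 0, 0], [0.018, 0.037, 0], 0], [[0, 0, 0], [0.018, 0.037, 0], 0], [[0, 0, 0], [0.014, 0.031, 0], 0]]}}

```text
time: 11.65
ee_pos: [0.5794, 0.2008, 0.1764]
tcp_rot: [-180.0, -0.1, 152.4]
wrist_force: [1.8, -0.0, -0.7]
opening: 0.0096
grasp_force: 58.5
```

>>> {"api": "servo_tool", "payload": {"moves": [[[-0.3, -3.0, -2.3], [0, 0, 0], 0], [[-0.3, -3.1, -2.4], [0, 0, 0], 0], [[-0.3, -3.1, -2.4], [0, 0, 0], 0], [[-0.3, -3.1, -2.3], [0, 0, 0], 0], [[-0.3, -3.0, -2.3], [0, 0, 0], 0], [[0, 0, 0], [0, 0, 0], 0], [[0, 0, 0], [0, 0, 0], 0]]}}

```text
time: 12.35
ee_pos: [0.5798, 0.1985, 0.1771]
tcp_rot: [-180.0, 15.2, 164.1]
wrist_force: [0.2, 0.4, -0.7]
opening: 0.0092
grasp_force: 58.7
```

```bash
python3 -c "
from goal import *
goal(0.0122+0.03)"
```

```text
t 12.35 pos [0.5798 0.1985 0.1771] rot [-179.97   15.22  164.07] F [ 0.19  0.42 -0.65] F.n -0.65 M [0.069 0.316 0.06 ] open 0.009161470551152295 58.735424280166626
turn [-0.04 -0.03 -0.02] shift now-axes [ 0.0052 -0.0002  0.0367] goal-axes [ 0.0052 -0.0002  0.0367] P [0.58422475 0.19704092 0.14031403]
```

>>> {"api": "servo_tool", "payload": {"moves": [[[0, 0, 0], [0.002, 0, 0.01], 0], [[0, 0, 0], [0.003, 0, 0.012], 0], [[0, 0, 0], [0, 0, 0.01], 0], [[0, 0, 0], [0, 0, 0.005], 0], [[0, 0, 0], [0, 0, 0], 0], [[0, 0, 0], [0, 0, 0], 0]]}}

```text
time: 12.95
ee_pos: [0.5857, 0.1967, 0.1408]
tcp_rot: [-180.0, 15.3, 164.1]
wrist_force: [0.6, -0.3, -0.8]
opening: 0.0095
grasp_force: 58.7
```

```bash
python3 - <<'E'
from goal import *
goal(0.0122+0.03)
t,y=np.radians([15.25,-15.9])
up=np.array([np.cos(t)*np.cos(y),np.cos(t)*np.sin(y),np.sin(t)]); n=np.array([-np.sin(t)*np.cos(y),-np.sin(t)*np.sin(y),np.cos(t)]); ya=np.cross(n,up)
B=np.c_[up,ya,n]; C=np.array((0.5949,0.194,0.0996)); ims=[]
for nm in ["top","side","wrist"]:
    x=cam(nm); ims.append(x[0]); P,v,u=cloud(*x[1:]); L=(P-C)@B
    for a,lo,hi in [("slide plate",.024,.04),("face",-.005,.006)]:
        k=(L[:,2]>lo)&(L[:,2]<hi)&(abs(L[:,0])<.055)&(abs(L[:,1])<.045); Q=L[k]
        if len(Q)<30: print(nm,a,len(Q)); continue
        q=np.percentile(Q,[1,99],axis=0)
        A=np.c_[Q[:,:2],np.ones(len(Q))]; s=np.linalg.lstsq(A,Q[:,2],rcond=None)[0]
        print(nm,a,len(Q),"x",q[:,0].round(4),"y",q[:,1].round(4),"z med",np.median(Q[:,2]).round(4),"slope deg",np.degrees(s[:2]).round(2),"rect",rect(Q[:,:2]))
    for o in ["slide","face_centre"]:
        print(nm,o,[(((w(r["xyz"],x[3],x[4])-C)@B).round(4),round(r["score"],2)) for r in mark_of(o,nm)[:2]])
s=ims[1][180:380,130:350]; wv=ims[2]
cv2.imwrite("pics/g.png",np.hstack([cv2.resize(s,(400,364)),cv2.resize(wv,(400,364))])[:,:,::-1])
E
```

```text
t 12.95 pos [0.5857 0.1967 0.1408] rot [-179.98   15.34  164.08] F [ 0.57 -0.34 -0.83] F.n -0.97 M [0.081 0.28  0.027] open 0.009458251504755686 58.73563885688782
turn [-0.03  0.09 -0.02] shift now-axes [ 0.0016 -0.      0.0001] goal-axes [ 0.0016 -0.      0.0001] P [0.58422475 0.19704092 0.14031403]
top slide plate 377 x [0.0035 0.0363] y [-0.0236  0.0218] z med 0.0359 slope deg [-0.92 -0.02] rect (array([ 0.01946933, -0.00093264]), np.float32(88.83038), [34.532752990722656, 46.37690353393555])
top face 385 x [-0.013   0.0432] y [-0.0323  0.0285] z med 0.0002 slope deg [ 0.13 -0.06] rect (array([ 0.01388226, -0.00114515]), np.float32(89.83066), [59.12471008300781, 63.0015869140625])
top slide []
top face_centre [(array([ 0.0003, -0.0019,  0.0029]), 0.61), (array([ 0.2102, -0.1188, -0.158 ]), 0.46)]
side slide plate 1009 x [-0.0341  0.0344] y [-0.0206  0.025 ] z med 0.0364 slope deg [ 0.54 -0.83] rect (array([0.0012085 , 0.00195071]), np.float32(0.44754028), [46.807228088378906, 71.3983383178711])
side face 1538 x [-0.0436  0.0408] y [-0.0281  0.0322] z med -0.0002 slope deg [ 0.51 -0.67] rect (array([-0.00065464,  0.00156586]), np.float32(-0.069618225), [62.53376770019531, 87.37722778320312])
side slide [(array([0.0009, 0.0057, 0.0266]), 0.96)]
side face_centre [(array([ 0.0018,  0.0023, -0.0035]), 0.65)]
wrist slide plate 5381 x [-0.0334  0.0052] y [-0.0206  0.0247] z med 0.0357 slope deg [0.36 0.05] rect (array([-0.01022164,  0.00207519]), np.float32(0.018295288), [46.08381652832031, 47.32902526855469])
wrist face 3923 x [-0.0429  0.035 ] y [-0.0291  0.0323] z med -0.0006 slope deg [ 0.13 -0.05] rect (array([-0.00025626,  0.00161365]), np.float32(0.014801025), [62.21224594116211, 85.63087463378906])
wrist slide [(array([0.0003, 0.0073, 0.0336]), 0.64)]
wrist face_centre []
```

View pics/g.png

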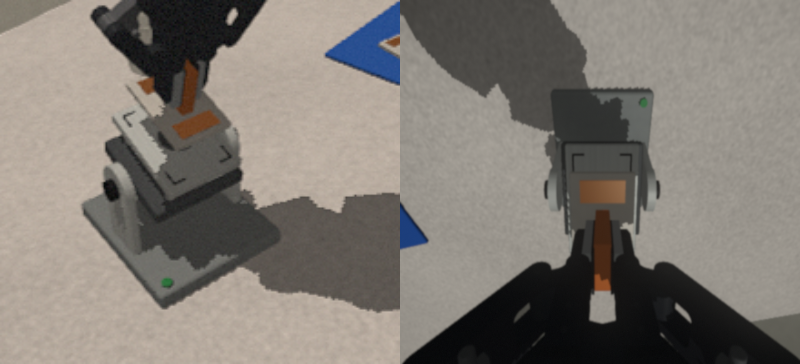

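Slide and face line up in both views. All three cameras put the slide 1.5 mm too far up the slope, with a gap of about 31 mm. I correct that and approach to a ~4 mm gap.

>>> {"api": "servo_tool", "payload": {"moves": [[[0, 0, 0], [0.0015, -0.0004, 0.007], 0], [[0, 0, 0], [0, 0, 0.008], 0], [[0, 0, 0], [0, 0, 0.007], 0], [[0, 0, 0], [0, 0, 0.004], 0], [[0, 0, 0], [0, 0, 0.001], 0], [[0, 0, 0], [0, 0, 0], 0], [[0, 0, 0], [0, 0, 0], 0], [[0, 0, 0], [0, 0, 0], 0]]}}

```text
time: 14.2
ee_pos: [0.5911, 0.1949, 0.1147]
tcp_rot: [-180.0, 15.4, 164.1]
wrist_force: [0.1, -0.7, -1.2]
opening: 0.009
grasp_force: 58.7
```

```bash
python3 -c "
from goal import *
goal(0.0122-0.006)"
```

```text
t 14.2 pos [0.5911 0.1949 0.1147] rot [-180.     15.37  164.09] F [ 0.06 -0.71 -1.19] F.n -1.21 M [ 0.085  0.338 -0.026] open 0.00902165690344392 58.73517036437988
turn [-0.    0.12 -0.01] shift now-axes [0.0002 0.0002 0.0094] goal-axes [0.0002 0.0002 0.0094] P [0.5933316  0.19444677 0.10558168]
```

>>> {"api": "servo_tool", "payload": {"moves": [[[0, 0.1, 0], [0, 0, 0.001], 0], [[0, 0, 0], [0, 0, 0.001], 0], [[0, 0, 0], [0, 0, 0.001], 0], [[0, 0, 0], [0, 0, 0.001], 0], [[0, 0, 0], [0, 0, 0.001], 0], [[0, 0, 0], [0, 0, 0.001], 0], [[0, 0, 0], [0, 0, 0], 0], [[0, 0, 0], [0, 0, 0], 0], [[0, 0, 0], [0, 0, 0], 0]]}}

```text
time: 15.1
ee_pos: [0.5924, 0.1944, 0.1087]
tcp_rot: [-180.0, 15.2, 164.1]
wrist_force: [-2.9, 1.1, 1.6]
opening: 0.0089
grasp_force: 59.1
```

```bash
python3 -c "
from goal import *
goal(0.0122-0.006)"
```

```text
t 15.1 pos [0.5924 0.1944 0.1087] rot [-179.98   15.24  164.09] F [-2.89  1.09  1.57] F.n 2.32 M [ 0.037  0.569 -0.048] open 0.008866061895681456 59.101760387420654
turn [-0.02 -0.01 -0.01] shift now-axes [-0.      0.0003  0.0032] goal-axes [-0.      0.0003  0.0032] P [0.5933316  0.19444677 0.10558168]
```

>>> {"api": "servo_tool", "payload": {"moves": [[[0, 0, 0], [0, 0, 0.001], 0], [[0, 0, 0], [0, 0, 0.001], 0], [[0, 0, 0], [0, 0, 0.001], 0], [[0, 0, 0], [0, 0, 0], 0], [[0, 0, 0], [0, 0, 0], 0], [[0, 0, 0], [0, 0, 0], 0]]}}

```text
time: 15.7
ee_pos: [0.5932, 0.1942, 0.1058]
tcp_rot: [-180.0, 15.2, 164.1]
wrist_force: [-3.8, -0.1, 3.6]
opening: 0.0094
grasp_force: 59.4
```

```bash
cat > chk.py <<'E'
from goal import *
goal(0.0122-0.006)
t,y=np.radians([15.25,-15.9])
up=np.array([np.cos(t)*np.cos(y),np.cos(t)*np.sin(y),np.sin(t)]); n=np.array([-np.sin(t)*np.cos(y),-np.sin(t)*np.sin(y),np.cos(t)]); ya=np.cross(n,up)
B=np.c_[up,ya,n]; C=np.array((0.5949,0.194,0.0996)); F=[]
for nm in ["top","side","wrist"]*2:
    x=cam(nm); P,v,u=cloud(*x[1:]); L=(P-C)@B; o=get_obs(); F.append(o["wrist_force"]@n)
    if len(F)>3: continue
    ax,ay=abs(L[:,0]),abs(L[:,1])
    for a,k in [("plate",(ax<.032)&(ax>.016)&(ay<.02)&(abs(L[:,2])<.012)),("rim",(((ax>.038)&(ax<.041)&(ay<.028))|((ay>.0265)&(ay<.0295)&(ax<.04)))&(abs(L[:,2])<.012))]:
        Q=L[k]
        if len(Q)<10: print(nm,a,len(Q)); continue
        s=np.linalg.lstsq(np.c_[Q[:,:2],np.ones(len(Q))],Q[:,2],rcond=None)[0]
        print(nm,a,len(Q),"z med",np.median(Q[:,2]).round(4),"slope",np.degrees(s[:2]).round(2))
print("F.n mean",np.mean(F),np.round(F,1))
E
python3 chk.py
```

```text
t 15.7 pos [0.5932 0.1942 0.1058] rot [-179.98   15.25  164.1 ] F [-3.81 -0.05  3.64] F.n 4.48 M [ 0.01   0.7   -0.059] open 0.00941338425255942 59.41371023654938
turn [-0.02 -0.   -0.  ] shift now-axes [0.     0.0003 0.0002] goal-axes [0.     0.0003 0.0002] P [0.5933316  0.19444677 0.10558168]
top plate 162 z med 0.0006 slope [-1.83  0.79]
top rim 100 z med -0.0049 slope [ 0.25 -0.25]
side plate 358 z med 0.0002 slope [-0.23  0.11]
side rim 251 z med -0.0051 slope [-0.12 -0.03]
wrist plate 2370 z med -0.0003 slope [-0.07  0.1 ]
wrist rim 1793 z med -0.0056 slope [-0.1  0.1]
F.n mean 4.557591639083796 [5.1 5.1 4.8 4.7 3.6 4.1]
```

>>> {"api": "servo_tool", "payload": {"moves": [[[0, 0, 0], [0.0002, 0, 0.0006], 0], [[0, 0, 0], [0, 0, 0.0005], 0], [[0, 0, 0], [0, 0, 0], 0], [[0, 0, 0], [0, 0, 0], 0], [[0, 0, 0], [0, 0, 0], 0]]}}

```text
time: 16.5
ee_pos: [0.5935, 0.1941, 0.1048]
tcp_rot: [-180.0, 15.3, 164.1]
wrist_force: [-1.8, -0.5, 4.3]
opening: 0.0093
grasp_force: 59.5
```

```bash
cat >> chk.py <<'E'
ims=[]
for nm in ["side","wrist"]:
    x=cam(nm); ims.append(x[0]); P,v,u=cloud(*x[1:]); L=(P-C)@B
    for a,lo,hi in [("plate",-.003,.004),("face",-.012,-.004)]:
        k=(L[:,2]>lo)&(L[:,2]<hi)&(abs(L[:,0])<.055)&(abs(L[:,1])<.034); q=np.percentile(L[k],[1,99],axis=0); print(nm,a,"x",q[:,0].round(4),"y",q[:,1].round(4))
cv2.imwrite("pics/i.png",np.hstack([cv2.resize(ims[0][180:380,130:350],(400,364)),cv2.resize(ims[1][100:350,140:420],(400,364))])[:,:,::-1])
E
python3 chk.py
```

```text
t 16.5 pos [0.5935 0.1941 0.1048] rot [-179.99   15.27  164.09] F [-1.79 -0.48  4.31] F.n 4.58 M [-0.051  0.288 -0.042] open 0.009265131283479085 59.481178522109985
turn [-0.01  0.02 -0.01] shift now-axes [ 0.      0.0003 -0.0009] goal-axes [ 0.      0.0003 -0.0009] P [0.5933316  0.19444677 0.10558168]
top plate 159 z med -0.0005 slope [-0.19 -0.14]
top rim 101 z med -0.006 slope [0.19 0.54]
side plate 344 z med -0.0009 slope [-0.14  0.13]
side rim 249 z med -0.0061 slope [ 0.14 -0.01]
wrist plate 2363 z med -0.0013 slope [-0.12  0.11]
wrist rim 1786 z med -0.0066 slope [-0.01  0.07]
F.n mean 5.385751585731348 [5.4 5.4 5.3 5.7 5.4 5.1]
side plate x [-0.0356  0.0327] y [-0.0211  0.0243]
side face x [-0.0439  0.0414] y [-0.0294  0.0325]
wrist plate x [-0.0349  0.0036] y [-0.021   0.0242]
wrist face x [-0.0428  0.0238] y [-0.029   0.0323]
```

View pics/i.png

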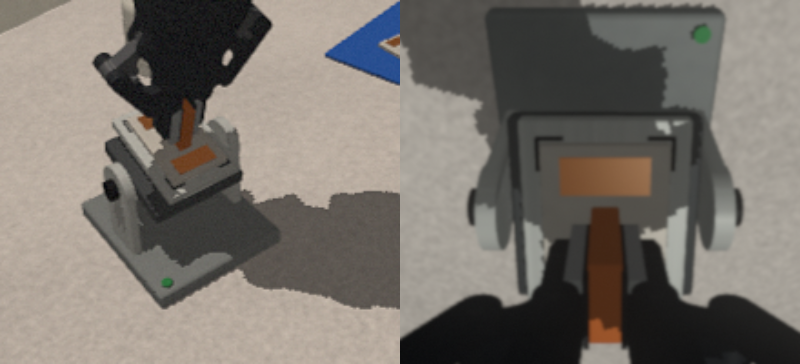

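The slide sits flush and evenly inside the corner marks (wrist view: 536 and 676, around a plate from 545 to 668). The face has sunk about 6.0 mm by three cameras, and centring is within about 0.5 mm. Handing in.

```bash
python3 -c "
from workcell import *
print(job_done())"
```

```text
the job is handed in; nothing more can be done
None
```

The orange-finned slide is pressed flush and centred on the stage face, long side up the slope, with the face sunk about 6 mm of its 12 mm travel; it is still gripped and held there, and the job is handed in.

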